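Change the bayonet filter on an engine crankcase

TASK

Change the filter on the engine: turn the spent filter (black grip) a quarter turn anticlockwise to unlock it, pull it out of the neck and put it in the red waste bin. Then take the new filter (orange grip) from the blue tray, push it fully home in the neck and turn it a quarter turn clockwise until it is locked against its stop. Leave the other things on the bench and in the tray where they are, and let go of both filters.

Things in the scene. Friction and masses are not known exactly. Their poses are not given: they have to be found in the camera images.
- new_filter_c (a point): New filter, orange bar, white, upright in the blue tray, any yaw. z from foot to bar, x along the bar; point on the axis 41 mm up (flange underside). Up from the foot: body dia 42 (0-41 mm), lugs on its +x and -x sides 12 mm wide, 29 mm out from the axis, 28-33 mm up, flange dia 62 (41-47 mm), grip bar 46 long (x), 16 wide (y), 47-82 mm up. 0.12-0.26 kg. Half a turn is the same.
- spent_filter_c (a point): Spent filter: same shape, sizes, axes, weight and reference point as the new filter, but black bar, grey flange, brown body. At the start it is locked in the neck, its bar along neck y, its flange 0 to 2 mm off the rim.
- neck: Bayonet neck, fixed: aluminium collar dia 74 mm on the crankcase, axis leaning 30 deg from vertical, roughly towards the robot. Origin: centre of its mouth in the rim plane, 168 mm above the bench. z: out of the mouth. The two entry gaps lie at its +x and -x, yellow marks on the rim. Filter enters with its bar along neck x, turns clockwise (seen looking into the mouth), ends with its bar along neck y.
- neck_gap (a point): Middle of one entry gap in the neck's rim, 27 mm from the neck's axis on its +x side (the other is opposite); each gap is 17 mm wide for a 12 mm lug (about 0.1 rad to spare); bore between the lips 47 mm, lips 6 mm thick. Axes as the neck. The filter is fully home when its flange meets the rim.
- neck_stop (a point): Where a lug ends when locked: 27 mm from the neck's axis on its -y side (the other lug opposite), against a hard stop 90 degrees clockwise from the gap. To unlock, turn 90 degrees anticlockwise to a stop just past the gap, then pull straight out along neck z.
- plunger (a joint): Spring pad at the bottom of the neck, m pressed in: 0 with the neck empty, 0.008 with a locked filter, 0.010 with a filter pushed fully home. It meets the filter's foot when the flange is 10 mm off the rim and pushes back 1.8 N there, 3.3 N at fully home; a locked filter rides up to 2 mm off the rim.
- crankcase: Grey engine crankcase (fixed), footprint 220 x 220 mm, top face 105 mm above the bench, with four upright steel studs 8 mm thick reaching 150 mm above the bench at (20, +-75) and (88, +-60) mm in its own frame. Origin: centre of its underside; z up; the neck's mouth is 45 mm from the centre on its -x side.
- waste_bin: Red open-topped bin for spent parts (fixed), 180 mm along its x, 170 mm along its y, 45 mm high, walls and floor 4 mm. Origin: centre of its underside.
- parts_tray: Blue open parts tray (fixed), 240 mm along its x, 170 mm along its y, 24 mm high, walls and floor 4 mm. Origin: centre of its underside. It and the waste bin may be on either side.
- oil_bottle_c (a point): Grey oil bottle, upright, 64 mm diameter, 190 mm tall; this point is half-way up. Bystander.
- grease_jar_c (a point): Green jar, upright, 50 mm diameter, 110 mm tall; this point is half-way up. Bystander.
- cleaner_can_c (a point): Closed can with yellow label, upright, 50 mm diameter, 150 mm tall; this point is half-way up. Bystander.
- piston_c (a point): Aluminium piston, upright, 66 mm diameter, 58 mm tall; this point is half-way up. Bystander.
- spanner_c (a point): Steel spanner lying flat on the bench; this point is near its middle. Bystander.
- bearing_c (a point): Steel bearing ring lying in the parts tray, 46 mm diameter, 14 mm high; this point is its centre. Bystander.
- plug_box_c (a point): Small green carton lying in the parts tray, 24 x 85 x 24 mm; this point is its centre. Bystander.

How it is judged:
By the outcome, as a careful person would: the job done as asked, in the order asked, and still so for the second after the job is handed in, with the robot touching nothing.
It also fails if it takes over 72 s, if anything falls off the work surface, if the arm or the gripper's body presses on something with over 40 N, if the wrist force passes 120 N, or if a joint passes its speed limit or range.

ROBOT

A 6-joint arm with a two-finger parallel gripper is mounted at the origin on the work surface. World frame = base frame: x ahead of the robot, y to its left, z up, the work surface at z = 0. Lengths are in m, angles in rad, forces in N, time in s.
With the tool pointing down it reaches from about 0.275 to 1 m from the base axis. Payload 8.4 kg.
Tool frame: the origin (TCP) lies on the centre line of the jaws, within the pads' length; the fingertips stand 17 mm ahead of it and the grasp point (between the pads) lies 2 mm behind it (bot.tcp_to_tips is the y of the fingertips in the tool frame, in m); y points along the fingers, z is the direction in which the jaws open and shut, and the axes are right-handed (so a half turn about y gives the same grasp; the last joint's range is limited). The gripper opens to 85 mm and grips with 20 to 120 N. Pads are 22 mm wide; open, the fingers measure 114 mm over their backs; the gripper's body (76 mm by 85 mm) begins 54 mm behind the grasp point. The pads swing forward as they close: fully open they stand 13 mm farther back than shut.
Start: joints at [-1.139, 0.353, 1.633, -0, 1.155, -0.002], TCP at [0.263, -0.567, 0.248] pointing down, gripper open.
Joint ranges: [-2.63, 2.63], [-0.92, 2.1], [0.06, 2.66], [-1.3, 4.44], [0, 2.69], [-3.02, 3.02]. Speed limits (rad/s): [2.22, 2.22, 2.79, 3.14, 3.14, 3.14].

INTERFACE

Orientations are given as a unit quaternion [x, y, z, w].
In Python, from workcell import bot, hand, kinematics, get_obs, vision, hand_in gives the robot as it stands. The module is installed in compiled form; this text tells all that it offers. Calls block until the motion is done:
- bot.reach(position, orientation): joint-space move of the TCP to a pose.
- bot.servo_line(position, ori=None, velocity=0.15): straight line of the TCP; ori=None keeps the orientation; velocity is the mean speed in m/s.
- bot.goto_joints(angles): joint-space move.
- hand.move_gripper(opening, strength=None): finger opening in m; strength is the grip in N (None keeps the last); returns when the fingers have stopped.
- bot.dwell(seconds).
- kinematics.solve_ik(position, orientation): joint angles nearest the present ones, or None.
- get_obs(): the state.
- vision.read_camera(name): name is "side" or "top"; returns a dict with "frame" (400x640x3 uint8, red, green, blue), "intrinsics" (3x3 intrinsics, pixels), "view" (4x4, takes a point from world to camera coordinates). Camera axes: x right, y down, z forward; pixel columns grow to the right and rows downward; lengths in m; the calibration is good to about 2 mm. A picture is of the moment at which its call begins. There is no depth.
A pose or a line that the arm cannot do raises bot.IKError and nothing moves.
- hand_in(): hands the job in, once; it reports no verdict.
The state is a dict: "time_s": time; "joint_pos": joint angles; "joint_vel": joint speeds; "joint_efforts": joint torques, N m; "position": TCP position; "orientation": TCP orientation; "wrist_force": force on the tool from outside, world axes, zero at the start; "ft_torque": the same for the moment, N m; "gripper_width": finger opening in m.
Only numpy, scipy, OpenCV 4.12 (cv2) and the standard library are available. Lean on these libraries where they do the work, as an engineer would, in place of code of your own. Each camera call takes 0.05 s, during which the arm holds its last target.

## Working session

There is one attempt and no reset: what is moved stays moved. The work goes in short steps, each a Python script; the robot and the scene stay as the last script left them, time stands still between calls to the robot, and variables do not carry over. Pictures are saved under pics/ and viewed, and the job is handed in when it is done.

```bash
mkdir -p pics; ls; python3 - <<'E'
from workcell import bot, hand, kinematics, get_obs, vision
import cv2,numpy as np
for n in ("top","side"):
    d=vision.read_camera(n); cv2.imwrite(f"pics/{n}0.png",d["frame"][:,:,::-1]); print(n,d["intrinsics"],np.round(d["view"],4))
    np.savez(f"{n}0.npz",**d)
print(get_obs(), bot.tcp_to_tips)
E
```

```text
pics
top [[479.54524526   0.         319.70128788]
 [  0.         479.54524526 200.67187065]
 [  0.           0.           1.        ]] [[ 0.0296 -0.9994  0.0152 -0.0375]
 [-0.9928 -0.0311 -0.1154  0.5781]
 [ 0.1158 -0.0117 -0.9932  1.2575]
 [ 0.      0.      0.      1.    ]]
side [[485.37118623   0.         319.04738156]
 [  0.         485.37118623 199.66762963]
 [  0.           0.           1.        ]] [[ 0.9937 -0.1116  0.008  -0.5472]
 [-0.0666 -0.6472 -0.7594  0.1416]
 [ 0.09    0.7541 -0.6505  1.2328]
 [ 0.      0.      0.      1.    ]]
{'time_s': 0.1, 'joint_pos': array([-1.13936935e+00,  3.53592414e-01,  1.63406285e+00,  4.12133458e-05,
        1.15518988e+00, -2.39850819e-03]), 'joint_vel': array([-3.09998499e-03, -2.33564618e-03, -2.92813130e-03, -1.01284749e-05,
        2.85018184e-03, -7.95690159e-04]), 'joint_efforts': array([-8.09495559e-04, -6.06361270e+01, -3.42817497e+01, -1.48817969e-05,
        4.07605141e-03,  4.86766638e-06]), 'position': array([ 0.2625581 , -0.56672896,  0.24762697]), 'orientation': array([-0.15225597,  0.69097346, -0.69010244,  0.15209349]), 'wrist_force': array([-0.12969199,  0.36613512,  0.23109945]), 'ft_torque': array([-0.05608705, -0.04855815,  0.02632336]), 'gripper_width': 0.08541998861489847} 0.017
```

View pics/top0.png

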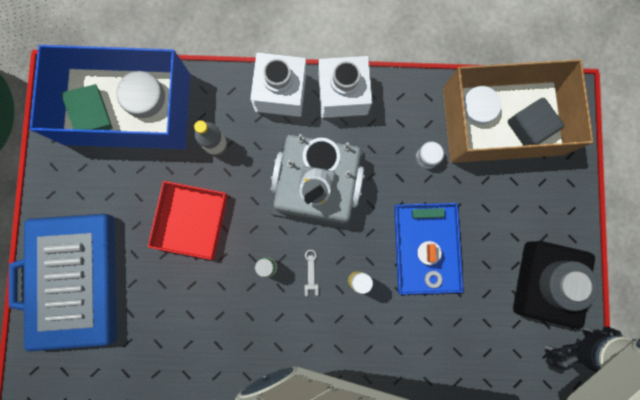

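View pics/side0.png

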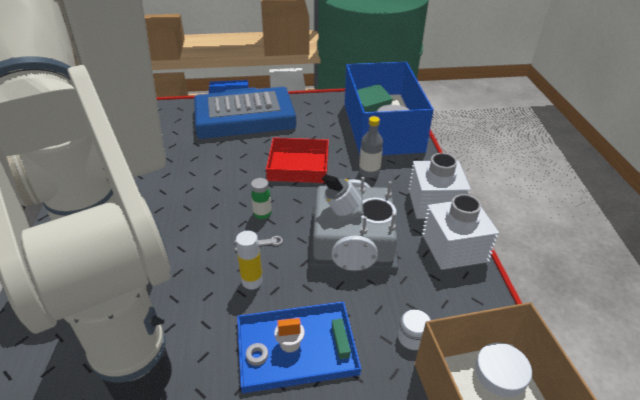

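The top view shows the engine with the spent filter's black bar at about (315,190), the red bin at (190,220), and the blue tray at (430,250) with the orange bar at (432,253). The side view shows the black bar at (334,184) and the orange bar at (289,327). I'll zoom in next.

```bash
python3 - <<'E'
import cv2,numpy as np
t=cv2.imread("pics/top0.png");s=cv2.imread("pics/side0.png")
def crop(im,x0,y0,x1,y1,k): return cv2.resize(im[y0:y1,x0:x1],None,fx=k,fy=k,interpolation=cv2.INTER_CUBIC)
a=crop(t,265,125,375,235,5); b=crop(s,300,165,410,275,5)
cv2.imwrite("pics/z_t.png",a);cv2.imwrite("pics/z_s.png",b)
a=crop(t,390,198,470,300,4); b=crop(s,232,298,362,390,3)
c=np.zeros((410,720,3),np.uint8); c[:a.shape[0],:a.shape[1]]=a; c[:b.shape[0],325:325+b.shape[1]]=b
cv2.imwrite("pics/z_tr.png",c)
E
```

```text
(no output)
```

View pics/z_t.png

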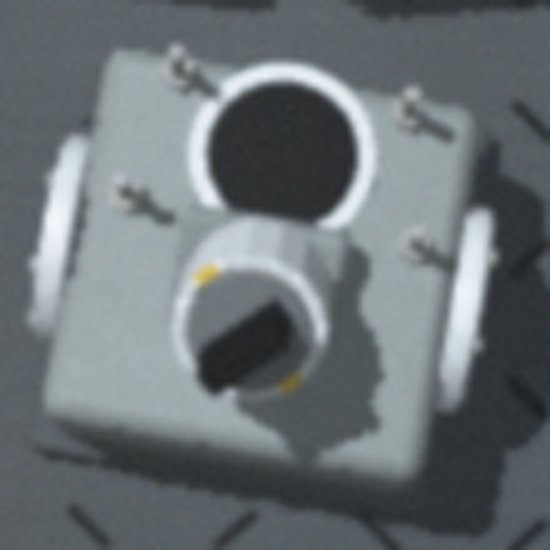

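View pics/z_s.png

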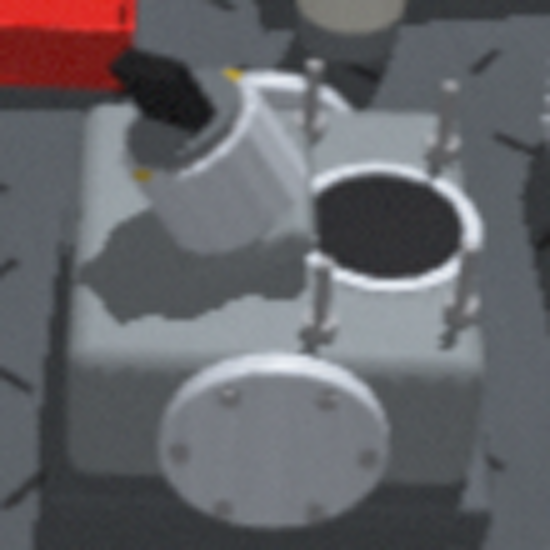

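View pics/z_tr.png

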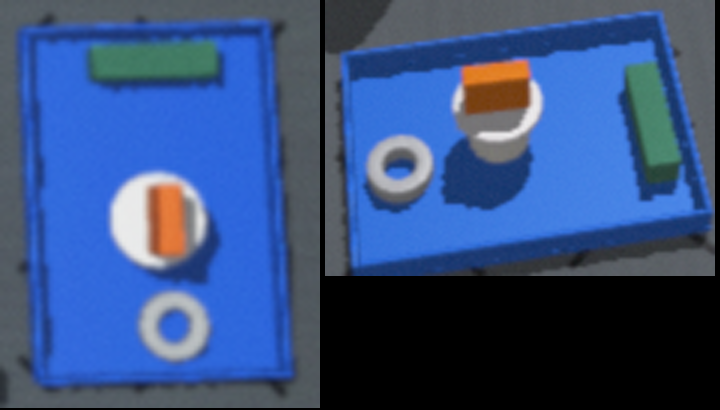

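The zooms show yellow gap marks in the top view at about (306,179) and (323,202), and in the side view at (346,180) and (329,200). The four stud tops are also visible. In the tray, the orange bar runs roughly along world x. Next I'll segment and triangulate.

```bash
cat > geo.py <<'E'
import numpy as np, cv2
def load(n): return dict(np.load(n))
class Cam:
    def __init__(s,d):
        s.K=d["intrinsics"]; s.V=d["view"]; s.im=d["frame"]; s.P=s.K@s.V[:3]
        s.R=s.V[:3,:3]; s.c=-s.R.T@s.V[:3,3]
        s.hsv=cv2.cvtColor(s.im,cv2.COLOR_RGB2HSV)
    def ray(s,p): 
        d=s.R.T@np.linalg.inv(s.K)@np.array([p[0],p[1],1.]); return d/np.linalg.norm(d)
    def plane(s,p,z): d=s.ray(p); return s.c+d*(z-s.c[2])/d[2]
    def proj(s,X): q=s.P@np.append(X,1); return q[:2]/q[2]
def tri(A,a,B,b):
    X=cv2.triangulatePoints(A.P,B.P,np.array(a,float).reshape(2,1),np.array(b,float).reshape(2,1))[:,0]; X=X[:3]/X[3]
    return X, np.linalg.norm(A.proj(X)-a), np.linalg.norm(B.proj(X)-b)
def blobs(cam,lo,hi,box,mina=3):
    x0,y0,x1,y1=box; m=np.zeros(cam.im.shape[:2],np.uint8)
    m[y0:y1,x0:x1]=cv2.inRange(cam.hsv,np.array(lo),np.array(hi))[y0:y1,x0:x1]
    n,l,st,c=cv2.connectedComponentsWithStats(m)
    return [(st[i,4],c[i],(l==i).astype(np.uint8)) for i in range(1,n) if st[i,4]>=mina]
E
python3 - <<'E'
from geo import *
np.set_printoptions(precision=4,suppress=True)
T=Cam(load("top0.npz"));S=Cam(load("side0.npz"))
for n,c,b in (("T",T,(295,170,335,210)),("S",S,(315,170,360,210))):
    for a,p,m in blobs(c,(15,90,80),(35,255,255),b,2):
        ys,xs=np.nonzero(m); w=c.hsv[ys,xs,1].astype(float); print(n,"yel",a,p,(w@xs/w.sum(),w@ys/w.sum()))
    for a,p,m in blobs(c,(0,0,0),(180,255,62),b,10):
        cn=max(cv2.findContours(m,0,2)[0],key=len); r=cv2.minAreaRect(cn); print(n,"blk",a,p,r,cv2.boxPoints(r).tolist())
for n,c,b in (("T",T,(400,210,460,290)),("S",S,(235,300,355,385))):
    for a,p,m in blobs(c,(3,130,80),(20,255,255),b,10):
        cn=max(cv2.findContours(m,0,2)[0],key=len); r=cv2.minAreaRect(cn); print(n,"or",a,p,r,cv2.boxPoints(r).tolist())
# studs: from zooms
t=[(178,52),(413,95),(125,188),(412,238)]; s=[(450,88),(470,250),(315,65),(318,260)]
print("studs")
for a,b in zip(t,s):
    a=(265+a[0]/5-.4,125+a[1]/5-.4);b=(300+b[0]/5-.4,165+b[1]/5-.4); print(*tri(T,a,S,b))
E
```

```text
T yel 7 [305.8571 179.7143] (np.float64(305.8962703962704), np.float64(179.66666666666666))
T yel 7 [322.5714 201.2857] (np.float64(322.574025974026), np.float64(201.27142857142857))
T blk 189 [314.037  194.3228] ((313.9615173339844, 194.69229125976562), (9.984603881835938, 20.801258087158203), 56.3099365234375) [[302.5384521484375, 196.30767822265625], [319.84613037109375, 184.76922607421875], [325.38458251953125, 193.076904296875], [308.076904296875, 204.6153564453125]]
S yel 5 [346.2 179.4] (np.float64(346.2017673048601), np.float64(179.3564064801178))
S yel 6 [328.  199.5] (np.float64(328.01532033426184), np.float64(199.52228412256267))
S blk 222 [331.2207 182.7658] ((329.27789306640625, 182.2328338623047), (26.960630416870117, 13.480314254760742), 13.392498016357422) [[314.6029968261719, 185.66738891601562], [317.7253112792969, 172.55364990234375], [343.9527893066406, 178.79827880859375], [340.8304748535156, 191.91201782226562]]
S blk 10 [358.4 176.3] ((358.0, 176.0), (4.0, 2.0), 90.0) [[357.0, 174.0], [359.0, 174.0], [359.0, 178.0], [357.0, 178.0]]
T or 130 [431.4385 252.9769] ((431.5, 253.0), (16.0, 7.0), 90.0) [[428.0, 245.0], [435.0, 245.0], [435.0, 261.0], [428.0, 261.0]]
S or 325 [288.5538 326.6062] ((288.86138916015625, 326.61383056640625), (15.52258014678955, 21.293794631958008), 84.2894058227539) [[277.49505615234375, 319.9504699707031], [298.68316650390625, 317.8316345214844], [300.22772216796875, 333.2771911621094], [279.03961181640625, 335.3960266113281]]
studs
[0.7305 0.0345 0.1506] 0.9411893648694716 0.8993644421206533
[ 0.7135 -0.0831  0.148 ] 1.0634803071877879 1.096764174156875
[0.6631 0.0581 0.1519] 1.918565077752092 1.8003766501509069
[ 0.6409 -0.084   0.1495] 1.036882486175707 1.069653370575303
```

```bash
python3 - <<'E'
from geo import *
from scipy.optimize import least_squares
np.set_printoptions(precision=4,suppress=True)
T=Cam(load("top0.npz"));S=Cam(load("side0.npz"))
A,e1,e2=tri(T,(305.9,179.67),S,(346.2,179.36));B,e3,e4=tri(T,(322.57,201.27),S,(328.0,199.5))
print(A,e1,e2,B,e3,e4,np.linalg.norm(A-B),(A+B)/2)
# studs rigid fit
t=[(178,52),(413,95),(125,188),(412,238)]; s=[(450,88),(470,250),(315,65),(318,260)]
M=np.array([(88,60),(88,-60),(20,75),(20,-75)])/1e3
P=np.array([tri(T,(265+a[0]/5-.4,125+a[1]/5-.4),S,(300+b[0]/5-.4,165+b[1]/5-.4))[0] for a,b in zip(t,s)])
f=lambda q:(q[:2]+M@np.array([[np.cos(q[2]),np.sin(q[2])],[-np.sin(q[2]),np.cos(q[2])]])-P[:,:2]).ravel()
r=least_squares(f,[.64,0,0],loss='soft_l1',f_scale=.002);q=r.x;print("crank",q,np.degrees(q[2]),r.fun*1e3)
mouth=q[:2]-.045*np.array([np.cos(q[2]),np.sin(q[2])]);print("mouth from crank",mouth)
u=(A-B)/np.linalg.norm(A-B); print("u",u)
for ph in np.radians(np.arange(160,200,4)):
    z=np.array([.5*np.cos(ph),.5*np.sin(ph),.75**.5]);print(np.degrees(ph),z@u)
# bar top rect corners in top-zoom and side-zoom
tz=lambda p:(265+p[0]/5-.4,125+p[1]/5-.4); sz=lambda p:(300+p[0]/5-.4,165+p[1]/5-.4)
# new filter
rows=[]
for zz in (.086,.084): print(zz,T.plane((431.44,252.98),zz))
E
python3 - <<'E'
import cv2,numpy as np
t=cv2.imread("pics/top0.png");s=cv2.imread("pics/side0.png")
def crop(im,x0,y0,x1,y1,k):
    return np.clip(cv2.resize(im[y0:y1,x0:x1],None,fx=k,fy=k,interpolation=cv2.INTER_CUBIC)*1.8,0,255).astype(np.uint8)
cv2.imwrite("pics/zz.png",np.hstack([crop(t,295,170,335,210,10),crop(s,318,170,358,210,10)]))
E
```

```text
[0.6143 0.0161 0.1833] 1.3577461969415272 1.2969797654194983 [ 0.5656 -0.0256  0.1588] 1.0097614179511718 0.9991618040745477 0.06860755152828046 [ 0.59   -0.0047  0.1711]
crank [ 0.6336 -0.0109 -0.1504] -8.615830859415412 [-0.9078  0.7071 -1.8868 -0.3448  1.4725  2.1448  1.1754 -4.009 ]
mouth from crank [ 0.5891 -0.0042]
u [0.7092 0.6074 0.3579]
160.0 0.08061639495980201
164.0 0.05280816020303187
168.0 0.026252793633506254
172.0 0.0010796703278158173
176.0 -0.022588568787687547
180.0 -0.0446366144311564
184.0 -0.06495705074047746
188.0 -0.08345087859255483
192.00000000000003 -0.10002799791708626
196.0 -0.11460764665504868
0.086 [ 0.4471 -0.3092  0.086 ]
0.084 [ 0.4472 -0.3097  0.084 ]
```

View pics/zz.png

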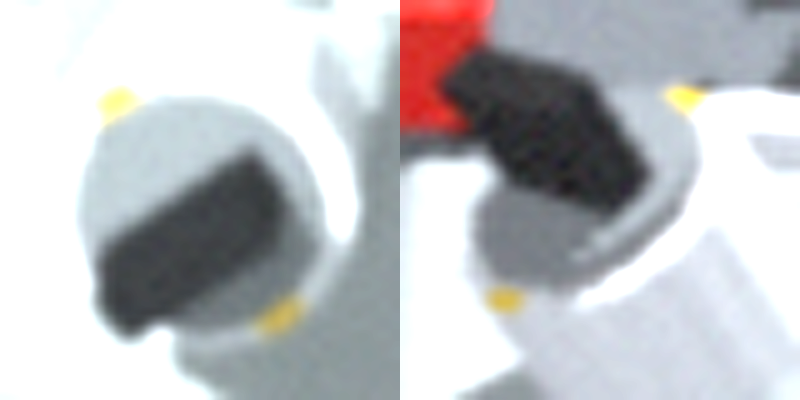

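The contrast zoom shows the bar pointing at about (205,240) in the left panel, perpendicular to the marks, with the rim ellipse around it. The stud azimuth (171.4°) and the mark perpendicularity (172°) agree. The triangulated mouth is (0.590, -0.005, 0.171), against 0.168 in the text. Next I'll measure the new filter, bin and tray.

```bash
python3 - <<'E'
from geo import *
np.set_printoptions(precision=4,suppress=True)
T=Cam(load("top0.npz"));S=Cam(load("side0.npz"))
fc={}
for n,c,b in (("T",T,(400,210,460,290)),("S",S,(235,300,355,385))):
    a,p,m=max(blobs(c,(3,120,80),(22,255,255),b,10),key=lambda q:q[0])
    v=c.hsv[:,:,2]; vals=v[m>0].reshape(-1,1); th,_=cv2.threshold(vals,0,255,cv2.THRESH_OTSU)
    mt=((m>0)&(v>th)).astype(np.uint8); ys,xs=np.nonzero(mt)
    cn=max(cv2.findContours(mt,0,2)[0],key=len); r=cv2.minAreaRect(cn)
    print(n,a,th,mt.sum(),(xs.mean(),ys.mean()),r); fc[n]=(xs.mean(),ys.mean())
    # dump
    y0,x0=np.argwhere(m).min(0);y1,x1=np.argwhere(m).max(0)
    print(v[y0:y1+1,x0:x1+1])
print("bar top centre",tri(T,fc["T"],S,fc["S"]))
# white flange outline top/side
for n,c,b in (("T",T,(405,230,455,270)),("S",S,(265,315,320,355))):
    for a,p,m in blobs(c,(0,0,110),(180,60,255),b,30): 
        ys,xs=np.nonzero(m); print(n,"white",a,p,xs.min(),xs.max(),ys.min(),ys.max())
# bin / tray: red, blue contours
for nm,lo,hi,bt,bs in (("bin",(0,150,60),(6,255,255),(140,170,240,270),(255,130,340,190)),("tray",(100,120,60),(125,255,255),(385,195,470,300),(230,300,362,392))):
  for n,c,b in (("T",T,bt),("S",S,bs)):
    a,p,m=max(blobs(c,lo,hi,b,30),key=lambda q:q[0]); h=cv2.convexHull(max(cv2.findContours(m,0,2)[0],key=len))
    ap=cv2.approxPolyDP(h,3,True)[:,0]; print(nm,n,a,ap.tolist())
    if n=="T":
        r=cv2.minAreaRect(h); bx=cv2.boxPoints(r); zt=.045 if nm=="bin" else .024
        W=np.array([c.plane(q,zt) for q in bx]); print(W.tolist(),W.mean(0))
E
```

```text
T 130 193.0 86 (np.float64(432.2093023255814), np.float64(252.84883720930233)) ((432.5, 252.5), (15.0, 5.0), 90.0)
[[168 193 221 229 228 228 221 210]
 [163 187 220 229 231 228 218 198]
 [161 184 221 228 230 228 218 182]
 [162 183 219 229 230 228 217 178]
 [162 183 219 229 228 229 218 179]
 [160 181 216 229 229 228 218 185]
 [158 175 216 229 228 228 219 186]
 [157 171 213 227 228 227 221 189]
 [156 171 212 228 228 227 219 189]
 [158 171 211 227 228 227 219 191]
 [158 169 213 228 228 227 222 199]
 [157 168 212 227 229 227 225 212]
 [157 170 212 227 228 227 226 216]
 [156 168 214 228 227 226 225 213]
 [155 170 213 228 227 226 224 211]
 [153 166 207 221 220 218 214 201]
 [164 156 181 189 186 182 180 168]]
S 330 170.0 126 (np.float64(288.1190476190476), np.float64(321.92063492063494)) ((288.5, 322.0), (6.0, 21.0), 90.0)
[[113 107 113 134 140 134 139 156 173 191 209 209 211 212 214 214 217 221
  224 225 223 187]
 [171 205 210 213 214 214 216 216 219 222 224 225 225 225 225 226 225 226
  226 227 226 196]
 [211 222 225 224 224 226 225 224 227 227 226 227 226 226 228 227 227 228
  228 228 226
[... 1627 characters left out ...]
4499999999999971], [0.6223991403603653, 0.4031824079327686, 0.04499999999999993], [0.5898283259842712, 0.2251465018455214, 0.04499999999999993], [0.4097076746624453, 0.25384424457700405, 0.04500000000000015]] [0.5159 0.3278 0.045 ]
bin S 2424 [[327, 139], [324, 182], [267, 179], [273, 138]]
tray T 4916 [[457, 203], [463, 291], [398, 293], [394, 206]]
[[0.5769776057164814, -0.22023817646198166, 0.02400000000000002], [0.5904653453648576, -0.4002303666339615, 0.02400000000000002], [0.34495285146662447, -0.4098697373644096, 0.02400000000000002], [0.33242937776131115, -0.23374000143952653, 0.02400000000000002]] [ 0.4612 -0.316   0.024 ]
tray S 7197 [[344, 302], [360, 374], [241, 391], [237, 315]]
```

```bash
cat > rob.py <<'E'
from workcell import bot, hand, kinematics, get_obs, vision, hand_in
from geo import *
from scipy.spatial.transform import Rotation as Rn
np.set_printoptions(precision=4,suppress=True)
PH=np.radians(171.6)
zn=np.array([.5*np.cos(PH),.5*np.sin(PH),.75**.5])
u=np.array([0.7092,0.6074,0.3579]); xn=u-zn*(u@zn); xn/=np.linalg.norm(xn); yn=np.cross(zn,xn)
mouth=np.array([0.5898,-0.0045,0.1690])
def quat(jaw,axis):  # tool y=-axis, tool z=jaw
    y=-axis; z=jaw-y*(jaw@y); z/=np.linalg.norm(z); return Rn.from_matrix(np.column_stack([np.cross(y,z),y,z])).as_quat()
def qneck(ang,sgn=1): # ang: rotation about zn of jaw from the locked state (jaw along xn)
    return quat(sgn*(np.cos(ang)*xn+np.sin(ang)*yn),zn)
def shot(tag,boxes=((265,110,385,230),(290,140,410,260)),k=3):
    out=[]
    for n,b in zip(("top","side"),boxes):
        d=vision.read_camera(n); np.savez(f"{n}_{tag}.npz",**d); im=d["frame"][:,:,::-1]
        out.append(cv2.resize(im[b[1]:b[3],b[0]:b[2]],(400,400*(b[3]-b[1])//(b[2]-b[0])),interpolation=cv2.INTER_CUBIC))
    h=min(o.shape[0] for o in out); cv2.imwrite(f"pics/{tag}.png",np.hstack([o[:h] for o in out]))
def st(*a):
    o=get_obs(); print(*a,"t",round(o["time_s"],2),"p",o["position"],"F",o["wrist_force"].round(1),"M",o["ft_torque"].round(2),"w",round(o["gripper_width"],4),"q",o["joint_pos"].round(2)); return o
E
python3 - <<'E'
from rob import *
print(xn,yn,zn)
for s in (1,-1):
  for h in (.028,.12):
    for a in np.radians([-5,0,45,90,97]):
        print(s,h,round(np.degrees(a)),kinematics.solve_ik(mouth+h*zn,qneck(a,s)))
# bar corner projection check
T=Cam(load("top0.npz"));S=Cam(load("side0.npz"))
for a in (-23,23):
  for b in (-8,8):
    X=mouth+zn*.042+yn*a/1e3+xn*b/1e3; print(a,b,T.proj(X),S.proj(X))
# new filter bar yaw
p0=S.plane((277+.5,314+6.3),.086);p1=S.plane((277+20,314+4.3),.086)
print("side edge",p0,p1,np.degrees(np.arctan2(*(p1-p0)[[1,0]])))
a,p,m=max(blobs(T,(3,120,80),(22,255,255),(400,210,460,290),10),key=lambda q:q[0]);ys,xs=np.nonzero(m);print(xs.min(),ys.min())
a,p,m=max(blobs(S,(3,120,80),(22,255,255),(235,300,355,385),10),key=lambda q:q[0]);ys,xs=np.nonzero(m);print(xs.min(),ys.min())
E
```

```text
[0.7109 0.6071 0.3549] [-0.4999  0.7912 -0.3522] [-0.4946  0.073   0.866 ]
1 0.028 -5 [ 0.0478  0.1643  2.1547 -0.3105  0.3217 -0.2301]
1 0.028 0 [ 0.0478  0.1643  2.1547 -0.3105  0.3217 -0.3174]
1 0.028 45 [ 0.0478  0.1643  2.1547 -0.3105  0.3217 -1.1028]
1 0.028 90 [ 0.0478  0.1643  2.1547 -0.3105  0.3217 -1.8882]
1 0.028 97 [ 0.0478  0.1643  2.1547 -0.3105  0.3217 -2.0103]
1 0.12 -5 [ 0.0718 -0.0381  2.155  -0.219   0.5219 -0.3139]
1 0.12 0 [ 0.0718 -0.0381  2.155  -0.219   0.5219 -0.4012]
1 0.12 45 [ 0.0718 -0.0381  2.155  -0.219   0.5219 -1.1866]
1 0.12 90 [ 0.0718 -0.0381  2.155  -0.219   0.5219 -1.972 ]
1 0.12 97 [ 0.0718 -0.0381  2.155  -0.219   0.5219 -2.0942]
-1 0.028 -5 [ 0.0478  0.1643  2.1547 -0.3105  0.3217  2.9115]
-1 0.028 0 [ 0.0478  0.1643  2.1547 -0.3105  0.3217  2.8242]
-1 0.028 45 [ 0.0478  0.1643  2.1547 -0.3105  0.3217  2.0388]
-1 0.028 90 [ 0.0478  0.1643  2.1547 -0.3105  0.3217  1.2534]
-1 0.028 97 [ 0.0478  0.1643  2.1547 -0.3105  0.3217  1.1313]
-1 0.12 -5 [ 0.0718 -0.0381  2.155  -0.219   0.5219  2.8277]
-1 0.12 0 [ 0.0718 -0.0381  2.155  -0.219   0.5219  2.7404]
-1 0.12 45 [ 0.0718 -0.0381  2.155  -0.219   0.5219  1.955 ]
-1 0.12 90 [ 0.0718 -0.0381  2.155  -0.219   0.5219  1.1696]
-1 0.12 97 [ 0.0718 -0.0381  2.155  -0.219   0.5219  1.0474]
-23 -8 [322.7668 193.733 ] [331.2885 182.1317]
-23 8 [318.7695 188.4157] [335.6329 177.3418]
23 -8 [306.8744 203.831 ] [319.6434 178.6233]
23 8 [302.8606 198.615 ] [323.9007 173.9945]
side edge [ 0.4308 -0.305   0.086 ] [ 0.4705 -0.3043  0.086 ] 0.9392673252808534
428 245
278 319
```

The predicted bar corners sit about 1–1.5 px (roughly 3 mm in x) from the image ones. I'll nudge the mouth by +2 mm in x, hover over it with the gripper partly open, and check the fit in the pictures.

```bash
sed -i 's/^mouth=.*/mouth=np.array([0.5918,-0.0045,0.1690])/' rob.py; python3 - <<'E'
from rob import *
hand.move_gripper(.045,30)
p=get_obs()["position"]; 
bot.reach([.40,-.25,.42],quat(np.array([1.,0,0]),np.array([0,0,1.])))
st()
bot.reach(mouth+.10*zn,qneck(0,1)); st()
bot.servo_line(mouth+.06*zn); st()
shot("hover")
E
```

```text
t 2.01 p [ 0.3998 -0.2506  0.4194] F [-0.7  0.5  0.2] M [ 0.04 -0.02 -0.04] w 0.0453 q [-0.56 -0.02  1.71 -0.    1.45 -0.56]
t 3.27 p [0.5428 0.002  0.256 ] F [ 0.  -0.1  0. ] M [0.03 0.23 0.02] w 0.0448 q [ 0.06  0.01  2.15 -0.23  0.48 -0.39]
t 3.68 p [ 0.5621 -0.0009  0.2209] F [-0.5  0.4 -0.2] M [ 0.04  0.18 -0.07] w 0.045 q [ 0.05  0.1   2.15 -0.27  0.39 -0.36]
```

View pics/hover.png

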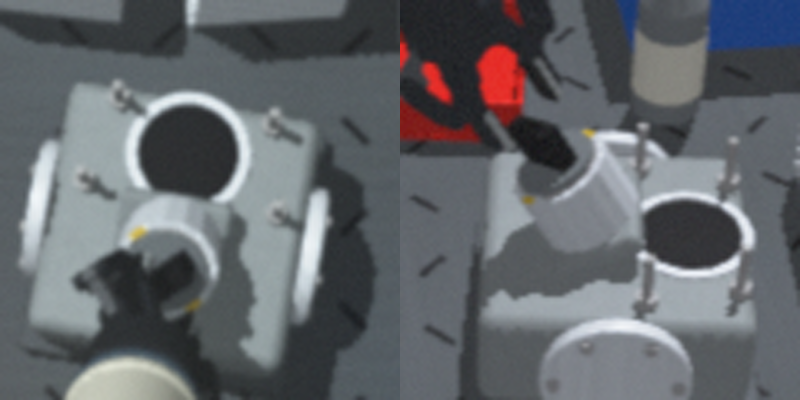

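```bash
python3 - <<'E'
from geo import *
T=Cam(load("top_hover.npz"));S=Cam(load("side_hover.npz"))
o=[]
for c,b in((T,(280,165,340,225)),(S,(305,150,365,210))):
    im=c.im[b[1]:b[3],b[0]:b[2],::-1]; o.append(np.clip(cv2.resize(im,(400,400),interpolation=cv2.INTER_CUBIC)*2.5,0,255).astype(np.uint8))
cv2.imwrite("pics/hover2.png",np.hstack(o))
E
```

```text
(no output)
```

View pics/hover2.png

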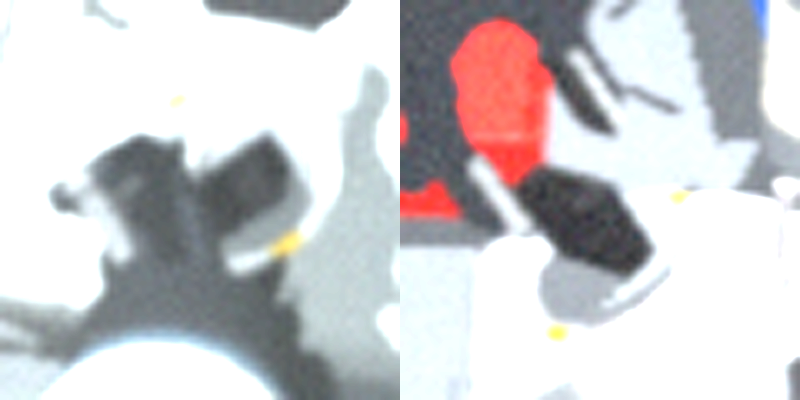

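The hover zoom shows the side-view pads at (500,195) and (595,80), with their tips' midpoint near (566,180). The bar's top face is centred near (563,190), so they line up to 1–2 mm. I'll descend and grip.

```bash
python3 - <<'E'
from rob import *
bot.servo_line(mouth+.029*zn,velocity=.08); o=st()
hand.move_gripper(0.0,60); o=st("grip")
print("h",(o["position"]-mouth)@zn,"lat",(o["position"]-mouth)@xn,(o["position"]-mouth)@yn)
shot("grip1")
E
```

```text
t 4.33 p [ 0.5773 -0.0024  0.1939] F [ 0.7 -0.1  0.2] M [0.05 0.23 0.05] w 0.0451 q [ 0.05  0.17  2.15 -0.31  0.32 -0.32]
grip t 4.69 p [ 0.5775 -0.0023  0.1945] F [-0.8  0.1  0.4] M [0.1  0.24 0.04] w 0.0149 q [ 0.05  0.16  2.15 -0.31  0.32 -0.32]
h 0.02930478356598711 lat 0.00018355400570207016 -0.000114787410645787
```

View pics/grip1.png

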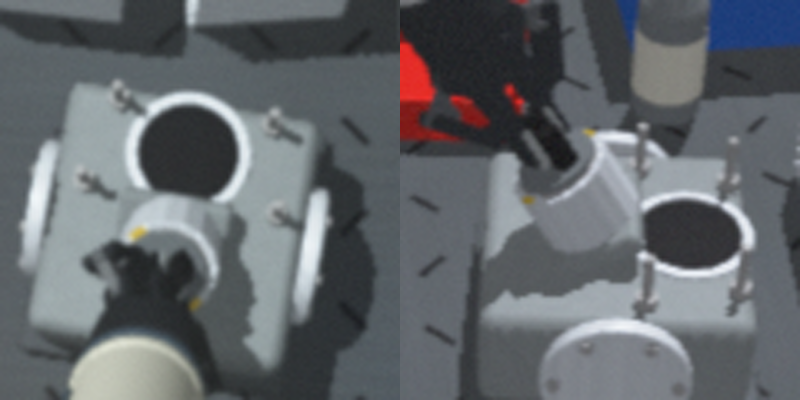

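The grip holds at a width of 14.9 mm with almost no side force. Now I'll turn it anticlockwise in steps, watching the moment about the neck axis.

```bash
python3 - <<'E'
from rob import *
for a in (10,30,50,70,82,88,91):
    bot.reach(mouth+.029*zn,qneck(np.radians(a))); o=get_obs()
    jaw=Rn.from_quat(o["orientation"]).as_matrix()[:,2]
    print(a,round(o["time_s"],2),"ang",round(np.degrees(np.arctan2(jaw@yn,jaw@xn)),1),"F",o["wrist_force"].round(1),"Mz",round(o["ft_torque"]@zn,3),"M",o["ft_torque"].round(2),"w",round(o["gripper_width"],4))
    if abs(o["ft_torque"]@zn)>2.5: break
shot("turn1")
E
```

```text
10 5.08 ang 9.8 F [-0.2  1.   1.5] Mz 0.001 M [0.12 0.27 0.04] w 0.0151
30 5.51 ang 29.6 F [-1.3  0.4  0.9] Mz 0.029 M [0.12 0.3  0.08] w 0.0157
50 5.93 ang 49.6 F [-1.3  0.1 -0.2] Mz 0.018 M [0.1  0.31 0.05] w 0.0153
70 6.36 ang 69.6 F [-1.1  0.4  0.5] Mz 0.013 M [0.08 0.32 0.03] w 0.0151
82 6.67 ang 81.6 F [-1.5  0.6  0.9] Mz 0.007 M [0.09 0.37 0.03] w 0.015
88 6.92 ang 87.6 F [-1.9  0.4  1.6] Mz 0.046 M [0.04 0.38 0.04] w 0.0152
91 7.17 ang 90.7 F [-0.7  1.   0.8] Mz -0.018 M [0.11 0.34 0.01] w 0.015
```

View pics/turn1.png

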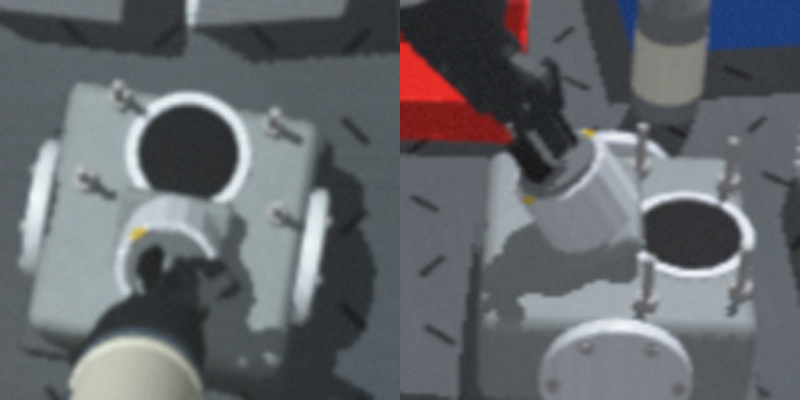

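The bar now lies along the yellow marks and the moment stayed near zero. Next I'll pull straight out along neck z, checking force.

```bash
python3 - <<'E'
from rob import *
ok=True
for h in (.034,.039,.045,.055,.07,.085):
    bot.servo_line(mouth+h*zn,velocity=.06); o=get_obs(); print(h,round(o["time_s"],2),"Fz",round(o["wrist_force"]@zn,2),o["wrist_force"].round(1),"Mz",round(o["ft_torque"]@zn,3),"w",round(o["gripper_width"],4))
    if abs(o["wrist_force"]@zn)>15: ok=False;break
shot("pull1")
E
```

```text
0.034 7.53 Fz 0.41 [-1.7 -0.9 -0.4] Mz 0.032 w 0.0148
0.039 7.78 Fz -1.15 [-0.3  0.1 -1.5] Mz -0.023 w 0.0148
0.045 8.03 Fz -1.52 [-0.2  0.7 -1.9] Mz -0.008 w 0.0151
0.055 8.34 Fz -1.4 [ 0.   0.  -1.6] Mz -0.022 w 0.0152
0.07 8.74 Fz -1.61 [-0.5  0.3 -2.2] Mz 0.005 w 0.0155
0.085 9.14 Fz -1.58 [ 0.1  0.7 -1.8] Mz 0.048 w 0.0152
```

View pics/pull1.png

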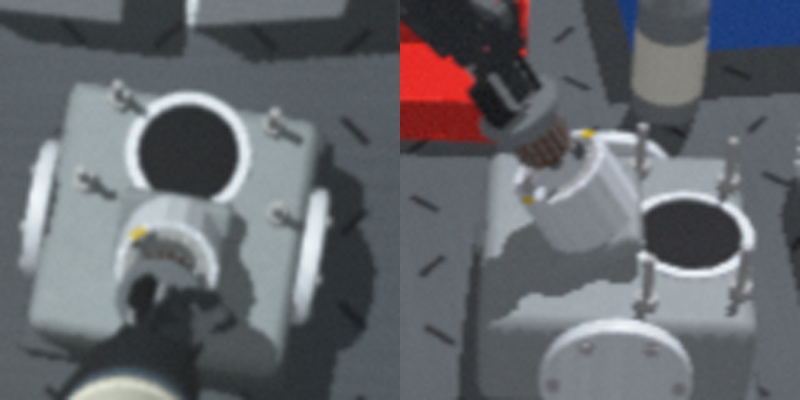

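It's out cleanly: the brown body and lugs are visible above the mouth, and the pull is about 1.5 N, which is the filter's weight. Next I'll check the bottle's clearance and carry the filter to the bin.

```bash
python3 - <<'E'
from rob import *
T=Cam(load("top0.npz"));S=Cam(load("side0.npz"))
print("bottle",tri(T,(202,127),S,(374,122)))
V=np.array([0,0,1.]); 
B=np.array([.505,.332])
best=None
for ang in np.radians(np.arange(0,360,30)):
    q=quat(np.array([np.cos(ang),np.sin(ang),0]),V)
    j=kinematics.solve_ik([*B,.077],q)
    if j is not None and (best is None or abs(j[5]+1.5)<best[0]): best=(abs(j[5]+1.5),ang,j)
print(best)
bot.servo_line(mouth+.125*zn,velocity=.12)
q=quat(np.array([np.cos(best[1]),np.sin(best[1]),0]),V)
bot.reach([.45,.12,.36],q); st()
bot.reach([*B,.30],q); st()
bot.servo_line([*B,.16],velocity=.2)
shot("bin1",((130,130,290,290),(240,90,400,250)))
E
```

```text
bottle (array([0.7347, 0.2711, 0.1822]), np.float64(1.1665127736141818), np.float64(0.9593026974524909))
(np.float64(0.015299349788638894), np.float64(2.0943951023931953), array([ 0.5791,  0.5269,  1.8021, -0.    ,  0.8126, -1.5153]))
t 10.51 p [0.4502 0.1195 0.3585] F [ 0.  -0.8 -2.5] M [-0.03  0.01  0.02] w 0.0153 q [ 0.26  0.    1.82 -0.    1.32 -1.84]
t 11.42 p [0.505  0.3307 0.3   ] F [-0.   0.1 -1.4] M [-0.02 -0.03 -0.02] w 0.0153 q [ 0.58  0.28  1.62 -0.    1.24 -1.52]
```

View pics/bin1.png

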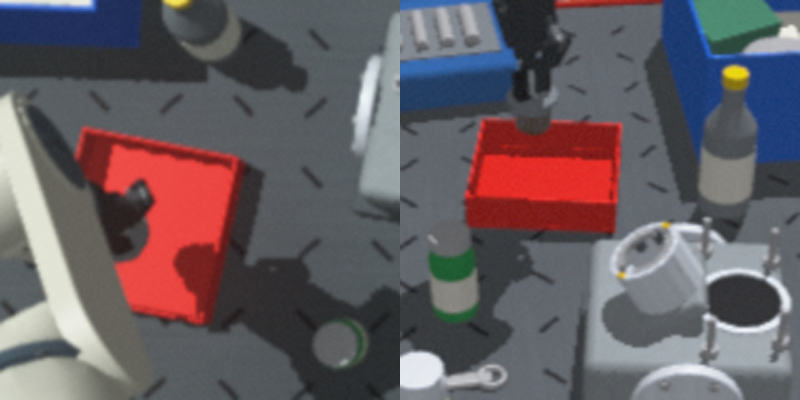

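The side view shows the filter over the bin at (535,100) with the bottle well clear, and the neck mouth now empty. I'll lower until contact and release.

```bash
python3 - <<'E'
from rob import *
B=np.array([.505,.332])
bot.servo_line([*B,.085],velocity=.15); f0=get_obs()["wrist_force"][2]
for z in (.080,.077,.075,.073,.071):
    bot.servo_line([*B,z],velocity=.03); o=get_obs(); print(z,round(o["wrist_force"][2],2))
    if o["wrist_force"][2]-f0>3: break
hand.move_gripper(.05,30); st()
bot.servo_line([*B,.16],velocity=.2)
bot.reach([.45,.12,.36],[*get_obs()["orientation"]])
bot.reach([.35,-.2,.40],quat(np.array([0,1.,0]),np.array([0,0,1.]))); st()
shot("bin2",((130,130,290,290),(240,90,400,250)))
E
```

```text
0.08 -1.27
0.077 -1.11
0.075 -1.55
0.073 -0.25
0.071 19.23
t 14.77 p [0.5049 0.332  0.0708] F [0.6 0.1 0.5] M [ 0.02  0.01 -0.03] w 0.0497 q [ 0.58  0.54  1.8   0.    0.8  -1.52]
t 17.77 p [ 0.3505 -0.1994  0.3996] F [ 0.7  0.  -0.1] M [0.03 0.03 0.02] w 0.05 q [-0.52 -0.14  1.86  0.    1.42 -2.09]
```

View pics/bin2.png

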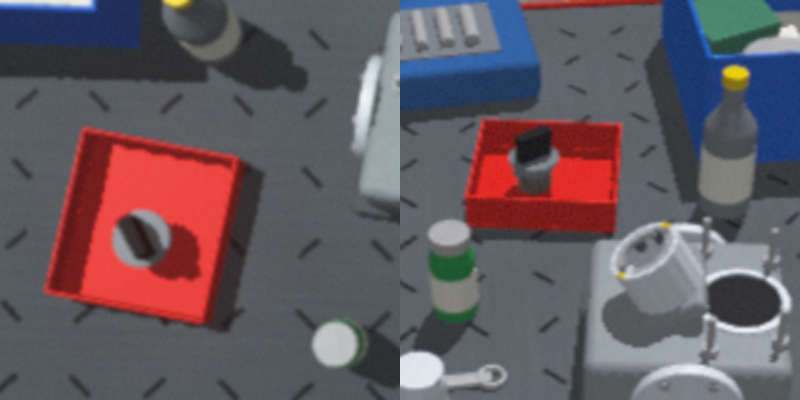

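The spent filter stands upright in the bin and contact came at TCP z≈0.072. Next, the new filter: hover over it and check alignment.

```bash
python3 - <<'E'
from rob import *
V=np.array([0,0,1.]); N=np.array([.4505,-.311]); y=np.radians(0.9)
for s in (1,-1):
    print(s,kinematics.solve_ik([*N,.0735],quat(s*np.array([-np.sin(y),np.cos(y),0]),V)))
q=quat(np.array([-np.sin(y),np.cos(y),0]),V)
bot.reach([*N,.20],q); bot.servo_line([*N,.115],velocity=.2); st()
shot("nh",((400,222,460,282),(258,290,318,350)))
E
```

```text
1 [-0.607   0.4649  1.9302 -0.      0.7464 -2.1935]
-1 [-0.607   0.4649  1.9302 -0.      0.7464  0.9481]
t 19.43 p [ 0.4512 -0.3113  0.1165] F [-0.3 -0.2  1.1] M [-0.02 -0.01 -0.04] w 0.0503 q [-0.61  0.4   1.91  0.    0.83 -2.19]
```

View pics/nh.png

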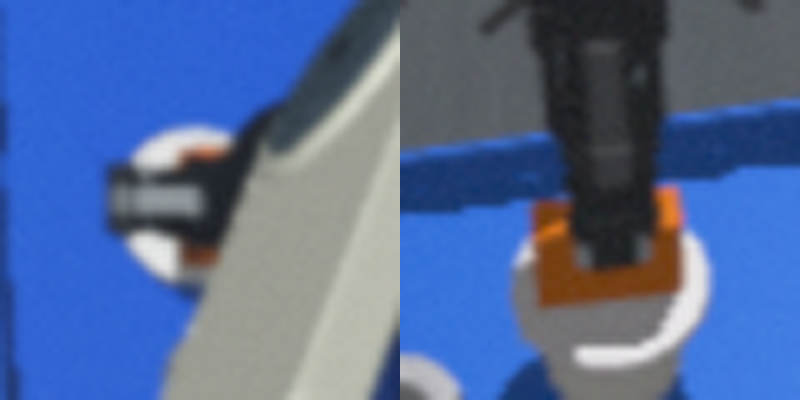

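```bash
python3 - <<'E'
from geo import *
np.set_printoptions(precision=2,suppress=True)
T=Cam(load("top_nh.npz"));S=Cam(load("side_nh.npz"))
N=np.array([.4512,-.3113])
zt=lambda p:((p[0]-400)*400/60,(p[1]-222)*400/60); zs=lambda p:((p[0]-258)*400/60+400,(p[1]-290)*400/60)
for dx in (0,-.002,.002):
  for d in(-.023,.023): print("bar end",dx,d,"top",np.array(zt(T.proj([N[0]+dx+d,N[1],.086]))),"side front top",np.array(zs(S.proj([N[0]+dx+d,N[1]-.008,.086]))))
for z in (.10,.12,.14):
  for yy in (.025,.035): print("finger",z,yy,"top",np.array(zt(T.proj([N[0],N[1]+yy,z]))),"side",np.array(zs(S.proj([N[0],N[1]-yy,z]))))
E
```

```text
bar end 0 -0.023 top [214.98 256.39] side front top [523.7  242.49]
bar end 0 0.023 top [215.27 136.02] side front top [676.02 228.79]
bar end -0.002 -0.023 top [214.97 261.65] side front top [517.05 243.09]
bar end -0.002 0.023 top [215.26 141.23] side front top [669.42 229.39]
bar end 0.002 -0.023 top [214.99 251.14] side front top [530.35 241.9 ]
bar end 0.002 0.023 top [215.28 130.81] side front top [682.61 228.2 ]
finger 0.1 0.025 top [158.65 193.73] side [602.08 256.13]
finger 0.1 0.035 top [132.39 192.94] side [604.26 285.07]
finger 0.12 0.025 top [171.01 193.14] side [599.8 215.8]
finger 0.12 0.035 top [144.31 192.34] side [602.   244.82]
finger 0.14 0.025 top [183.79 192.53] side [597.46 174.34]
finger 0.14 0.035 top [156.64 191.72] side [599.66 203.43]
```

The side view says the gripper is centred along the bar, and the top view says it is about 2 mm too far in +x. I'll shift 1 mm and grip.

```bash
python3 - <<'E'
from rob import *
N=np.array([.4497,-.311])
bot.servo_line([*N,.0735],velocity=.08); bot.dwell(.1); st()
hand.move_gripper(0.0,30); st("grip"); hand.move_gripper(0.0,60); st("grip60")
bot.servo_line([*N,.12],velocity=.1); bot.dwell(.1); st("lift")
bot.servo_line([*N,.22],velocity=.25)
shot("nl",((390,190,490,290),(240,240,340,340)))
E
```

```text
t 20.3 p [ 0.45   -0.3112  0.0739] F [-0.4 -0.4  0.5] M [ 0.02  0.   -0.05] w 0.05 q [-0.61  0.46  1.93  0.    0.75 -2.19]
grip t 20.7 p [ 0.4499 -0.3112  0.0738] F [ 0.3 -0.   2.6] M [0.02 0.06 0.  ] w 0.0157 q [-0.61  0.46  1.93  0.    0.75 -2.19]
grip60 t 20.92 p [ 0.4499 -0.3112  0.0739] F [-1.3  0.2  5.9] M [0.1  0.14 0.02] w 0.0152 q [-0.61  0.46  1.93 -0.    0.75 -2.19]
lift t 21.63 p [ 0.4492 -0.3106  0.1193] F [-0.5 -0.3 -1.5] M [ 0.02  0.06 -0.01] w 0.015 q [-0.61  0.39  1.91  0.    0.84 -2.19]
```

View pics/nl.png

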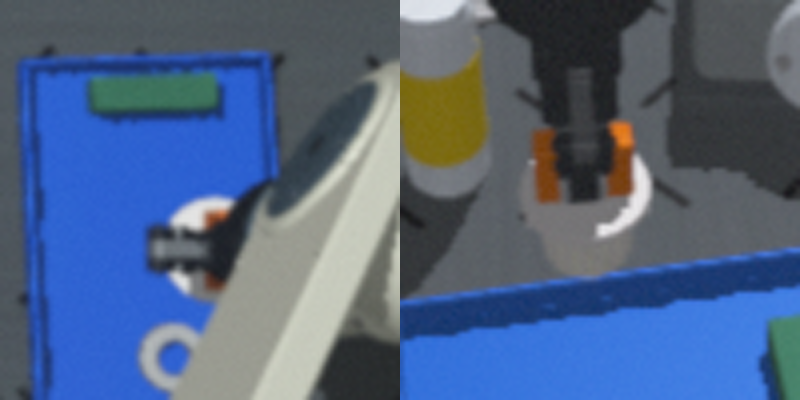

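The new filter is held, with the bar centred on the fingers in the side view (584 against 583) and the bearing and carton undisturbed. Next I'll carry it to just above the mouth, aligned with the gaps.

```bash
python3 - <<'E'
from rob import *
V=np.array([0,0,1.])
o=get_obs(); bot.servo_line([.4497,-.311,.36],velocity=.3)
bot.reach(mouth+.16*zn,qneck(np.pi/2)); st()
bot.servo_line(mouth+.078*zn,velocity=.12); bot.dwell(.15); o=st()
d=o["position"]-mouth; print(d@xn,d@yn,d@zn)
shot("ins0",((280,150,350,220),(305,145,375,215)))
E
```

```text
t 24.14 p [0.5129 0.0066 0.3074] F [-0.2 -0.9 -2.4] M [-0.03  0.46  0.05] w 0.0153 q [ 0.08 -0.12  2.14 -0.2   0.62 -1.99]
t 25.12 p [0.5534 0.0012 0.2375] F [ 0.3  0.2 -1.8] M [ 0.11  0.44 -0.05] w 0.0153 q [ 0.06  0.05  2.16 -0.25  0.43 -1.94]
0.0005015956131515274 -0.0003977328707228468 0.07869487730490017
```

View pics/ins0.png

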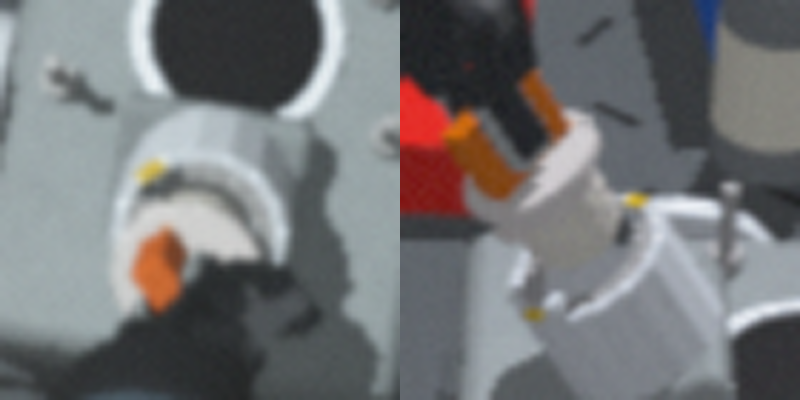

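The foot is centred over the mouth, with the bar in line with the yellow marks: (150,170) in the top panel, and (635,200) and (533,313) in the side panel. I'll insert with force checks.

```bash
python3 - <<'E'
from rob import *
f0=get_obs()["wrist_force"]
for h in (.066,.055,.047,.043,.040,.037,.034,.032,.030):
    bot.servo_line(mouth+h*zn,velocity=.05); o=get_obs(); d=o["position"]-mouth; F=o["wrist_force"]-f0
    print(h,"h",round(d@zn,4),"t",round(o["time_s"],2),"Fn",np.array([F@xn,F@yn,F@zn]).round(1),"M",np.array([o["ft_torque"]@v for v in (xn,yn,zn)]).round(2),"w",round(o["gripper_width"],4))
    if F@zn>12 or np.linalg.norm(F)>18: print("STOP");break
shot("ins1",((280,150,350,220),(305,145,375,215)))
E
```

```text
0.066 h 0.0655 t 25.62 Fn [ 0.3 -0.6 -1. ] M [0.28 0.29 0.03] w 0.015
0.055 h 0.0546 t 25.98 Fn [-0.5  0.  -1.7] M [0.3  0.3  0.01] w 0.0149
0.047 h 0.0467 t 26.29 Fn [-0.2 -1.3 -0.9] M [0.31 0.27 0.01] w 0.0153
0.043 h 0.0428 t 26.54 Fn [ 0.1 -1.3 -0.5] M [ 0.3   0.32 -0.07] w 0.015
0.04 h 0.0399 t 26.79 Fn [ 0.4 -0.8 -0.8] M [ 0.33  0.31 -0.01] w 0.015
0.037 h 0.037 t 27.04 Fn [0.8 0.1 1.4] M [0.33 0.26 0.01] w 0.0149
0.034 h 0.0339 t 27.29 Fn [ 0.2 -0.9  2.6] M [ 0.26  0.21 -0.02] w 0.0152
0.032 h 0.0319 t 27.54 Fn [ 0.1 -1.4  2.5] M [ 0.22  0.25 -0.02] w 0.0149
0.03 h 0.0299 t 27.79 Fn [ 0.5 -1.1  2.4] M [ 0.22  0.18 -0.02] w 0.0154
```

View pics/ins1.png

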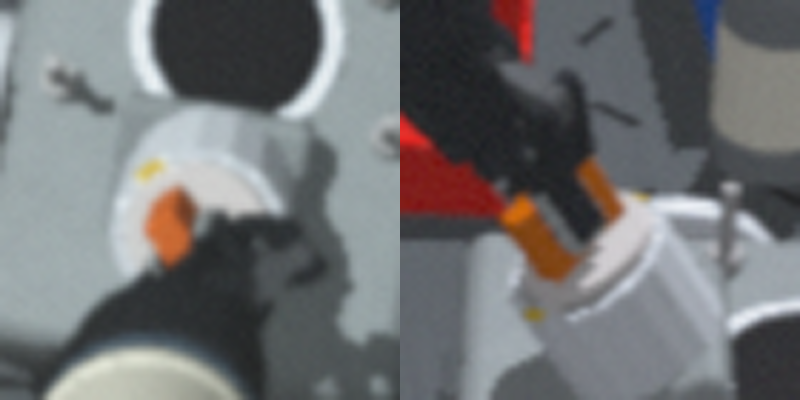

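It slid in without side load. The spring met at h≈0.038, so home should be at about 0.028. I'll push until the flange meets the rim, then turn.

```bash
python3 - <<'E'
from rob import *
for h in (.029,.028,.027,.026,.025,.024):
    bot.servo_line(mouth+h*zn,velocity=.03); o=get_obs(); d=o["position"]-mouth; F=o["wrist_force"]
    print(h,"h",round(d@zn,4),"t",round(o["time_s"],2),"Fn",np.array([F@xn,F@yn,F@zn]).round(1),"M",np.array([o["ft_torque"]@v for v in (xn,yn,zn)]).round(2))
    if F@zn>9: print("HOME");break
E
```

```text
0.029 h 0.029 t 28.14 Fn [-0.8  0.1  2.1] M [ 0.2   0.14 -0.06]
0.028 h 0.0285 t 28.39 Fn [-1.7  0.1 14. ] M [0.56 0.32 0.01]
HOME
```

Flange contact at h=0.0285 (14 N). I'll ease off slightly and turn clockwise to the stop.

```bash
python3 - <<'E'
from rob import *
P=mouth+.0285*zn
for a in (80,60,40,20,8,2,0,-2,-4,-6,-8):
    bot.reach(P,qneck(np.radians(a))); o=get_obs(); F=o["wrist_force"]; d=o["position"]-mouth
    jaw=Rn.from_quat(o["orientation"]).as_matrix()[:,2]; Mz=o["ft_torque"]@zn
    print(a,round(o["time_s"],2),"ang",round(np.degrees(np.arctan2(jaw@yn,jaw@xn)),1),"h",round(d@zn,4),"Fn",np.array([F@v for v in (xn,yn,zn)]).round(1),"Mz",round(Mz,3),"w",round(o["gripper_width"],4))
    if abs(Mz)>(.6 if a<10 else 1.5): print("STOP");break
shot("turn2",((280,150,350,220),(305,145,375,215)))
E
```

```text
80 28.68 ang 80.2 h 0.0286 Fn [-2.5  0.4  6.7] Mz -0.035 w 0.015
60 29.11 ang 60.2 h 0.0286 Fn [-2.1  1.5  7.9] Mz -0.054 w 0.015
40 29.53 ang 40.2 h 0.0286 Fn [-1.   0.9  7.2] Mz -0.027 w 0.0153
20 29.96 ang 20.2 h 0.0286 Fn [-0.7  2.9  7.9] Mz -0.058 w 0.0151
8 30.27 ang 8.2 h 0.0286 Fn [-1.2  2.1  6.9] Mz -0.073 w 0.0149
2 30.52 ang 2.2 h 0.0286 Fn [-0.6  2.6  6.6] Mz 0.007 w 0.0147
0 30.77 ang 0.2 h 0.0286 Fn [0.1 1.5 6.9] Mz -0.014 w 0.0151
-2 31.02 ang -1.8 h 0.0286 Fn [-2.1  1.9  8.7] Mz 0.02 w 0.0151
-4 31.27 ang -3.7 h 0.0286 Fn [-2.5  0.9  9.7] Mz 0.838 w 0.0152
STOP
```

View pics/turn2.png

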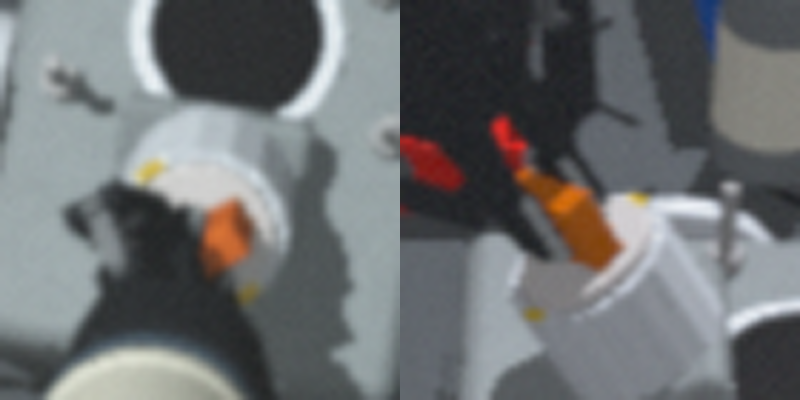

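A firm stop came up at about −3.5° (0.84 N·m). I'll press slightly more into it, then open, back off and look.

```bash
python3 - <<'E'
from rob import *
bot.reach(mouth+.0287*zn,qneck(np.radians(-5))); bot.dwell(.1); o=st(); print("Mz",o["ft_torque"]@zn)
hand.move_gripper(.045,30); o=st("open")
bot.servo_line(mouth+.11*zn,ori=None,velocity=.12)
bot.reach([.40,-.25,.42],quat(np.array([1.,0,0]),np.array([0,0,1.]))); st()
shot("done",((280,150,350,220),(305,145,375,215)))
shot("all",((0,0,640,400),(0,0,640,400)))
E
```

```text
t 31.73 p [ 0.5772 -0.0026  0.1936] F [-5.9 -0.2  4. ] M [-0.79  0.62  0.91] w 0.0153 q [ 0.05  0.17  2.15 -0.31  0.32 -0.24]
Mz 1.226893759712477
open t 32.12 p [ 0.5778 -0.0024  0.1939] F [-0.2 -0.4  0.7] M [ 0.    0.2  -0.02] w 0.0452 q [ 0.05  0.17  2.15 -0.31  0.32 -0.23]
t 34.18 p [ 0.4001 -0.2496  0.4189] F [ 1.   0.1 -1.1] M [ 0.03 -0.01 -0.  ] w 0.0447 q [-0.56 -0.02  1.71  0.    1.45 -0.56]
```

View pics/done.png

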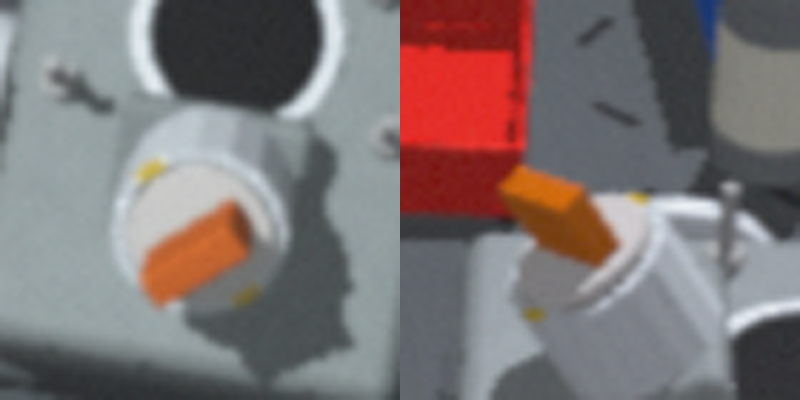

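View pics/all.png

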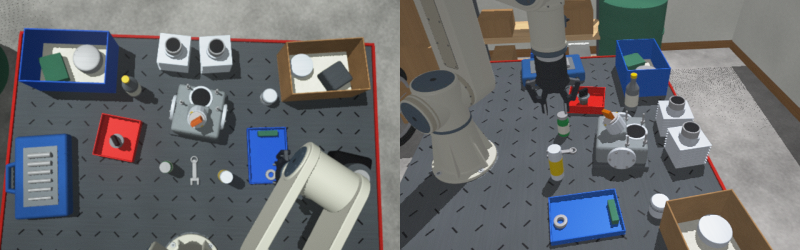

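The orange bar sits where the black one did, across the yellow marks. As a last check I'll compare bar angle and bystander positions with the first images.

```bash
python3 - <<'E'
from rob import *
T0=Cam(load("top0.npz"));T=Cam(load("top_all.npz"));S0=Cam(load("side0.npz"));S=Cam(load("side_all.npz"))
def rect(m): r=cv2.minAreaRect(max(cv2.findContours(m,0,2)[0],key=len)); return [np.round(x,1) for x in r]
for n,a,b,box in(("T",T0,T,(295,170,335,210)),("S",S0,S,(310,165,345,200))):
    print(n,rect(max(blobs(a,(0,0,0),(180,255,62),box,10),key=lambda q:q[0])[2]),rect(max(blobs(b,(3,120,60),(22,255,255),box,10),key=lambda q:q[0])[2]))
for n,a,b,bx in (("T",T0,T,{"jar":(250,255,282,282),"spanner":(300,245,325,300),"can":(345,265,380,298),"box":(408,205,448,220),"piston":(415,138,448,172),"bottle":(190,115,232,160)}),("S",S0,S,{"bearing":(242,338,272,368),"box":(325,315,355,362),"can":(235,230,265,292),"jar":(248,176,275,222),"piston":(395,308,435,350),"bottle":(355,115,388,175)})):
    for k,(x0,y0,x1,y1) in bx.items():
        d=cv2.absdiff(a.im[y0:y1,x0:x1],b.im[y0:y1,x0:x1]).max(2); print(n,k,"mean diff",d.mean().round(1),"max",d.max())
hand_in(); print(get_obs()["time_s"])
E
```

```text
T [array([314. , 194.7]), array([10. , 20.8]), np.float64(56.3)] [array([313.9, 194.2]), array([ 9.6, 20.6]), np.float64(59.0)]
S [array([326.6, 181.9]), array([32.2, 14. ]), np.float64(10.9)] [array([331.9, 181.7]), array([22.8, 12.1]), np.float64(26.6)]
T jar mean diff 6.4 max 13
T spanner mean diff 6.5 max 13
T can mean diff 5.8 max 13
T box mean diff 6.8 max 12
T piston mean diff 6.3 max 12
T bottle mean diff 5.0 max 11
S bearing mean diff 8.8 max 103
S box mean diff 6.6 max 13
S can mean diff 6.5 max 16
S jar mean diff 7.4 max 87
S piston mean diff 5.6 max 13
S bottle mean diff 5.7 max 17
the job is handed in; nothing more can be done
the job is handed in; nothing more can be done
```

The filter is changed and the job is handed in, at about 34 s on the robot's clock; no verdict was reported.

- **Spent filter:** I turned it 90° anticlockwise, pulled it out and stood it upright in the red bin. Setting it down peaked at 19 N on the wrist.
- **New filter:** I pushed it in until the flange met the rim at 14 N, then turned it clockwise to a firm stop. The stop came at −3.5° by my neck frame, and I pressed to 1.2 N·m before letting go and backing off.

**Last checks**
- **Lock angle:** in the top view the orange bar lies within 0.5 px and 3° of where the locked black bar was, which fits a locked filter. The same comparison in the side view disagreed (10.9° against 26.6°). I put that down to my black mask also catching dark surroundings there, but did not re-measure it.
- **Other things on the bench:** the jar, can, bottle, piston, spanner and carton are unchanged in at least one view, to camera noise. The bearing was checked only in the side view.
- **Not settled:** in the side view, the patches around the bearing and the jar each had a few strongly changed pixels (up to 103 and 87). The jar was unchanged in the top view. Shadow or the filter's removal could explain these, but I handed in without looking closer.
- **Camera calibration:** points from the two cameras disagreed by about 1 px, roughly 2 mm. I shifted the neck by 2 mm and the new-filter grasp by about 1 mm to suit.

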